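Push the tea tray home and clamp it from below

TASK

Push the pulled-out tray of the tea cabinet gently all the way home without toppling the jar and the cup that stand on it, then turn the lever knob under the tray's front edge clockwise (seen from above) until you feel its clamp bite firmly, without forcing it. Let go, with the tray still home and clamped, and leave the other things in and around the cabinet alone.

Things in the scene. Friction and masses are not known exactly. Their poses are not given: they have to be found in the camera images.
- cabinet: White MDF tea cabinet, fixed, 240 deep (x) x 620 wide (y) x 336 high. Origin: centre of its underside on the worktop. Its x points inwards, away from the robot, within 0.2 rad of world x; front plane x = -120. Tray in the middle bay (y -137 to 137). Sliding door pushed aside: y 115 to 315, out to x = -134, z 25 to 275. Top board over the rear half only. A scoop hangs on its right side (-y).
- tray (a joint): How far the white pull-out tray stands out of the cabinet, in m: 0 is fully home against a firm stop (within 0.004 counts), 0.11 fully out. It slides along the cabinet's x with about 9 N of friction and stays where it is left. Faster than 0.3 m/s is a slam.
- tray_front (a point): Middle of the front face of the tray's lip, the face to push on (towards the cabinet's +x). The lip is 262 wide, 12 thick, 45 high, z = 115 to 160 over the worktop. Tray board behind it: top at z = 131.
- knob: Dark steel lever knob hanging under the tray and moving with it. Origin: on its vertical axis at the tray's underside (z = 115), 12 behind the lip's front face. Its own -x points along the lever. Disc 48 across and straight lever 12 thick, 24 high, both z = 77 to 101 over the worktop; the lever reaches 100 from the axis, so most of it sticks out in front of the lip.
- lever_end (a point): The lever's outer end, mid height, 100 from the axis. At the start the lever points towards the robot but 0.35 to 0.65 rad to the robot's right (cabinet's -y). It tightens clockwise seen from above: this end swings to the robot's left (+y). Loose, it needs about 3 N square to the lever 85 from the axis, and stays where it is left.
- clamp_axis (a point): Centre of the knob disc's underside (z = 77). With the tray home the knob meets a hidden sprung brake shoe at an angle that differs each time: lever 0.1 rad short of to 0.6 rad past straight out. From there the push 85 from the axis rises 5 to 7 N per 0.1 rad; 6 to 10 N is firm, above 12.5 N overtightened. Let go, it eases back a little and holds. Turned before the tray is home, it jams the tray.
- jar: Glass sugar jar with steel cap, 56 across, 75 high, loose on the tray; origin under its base.
- cup: White ceramic cup, 66 across, 55 high, loose on the tray; origin under its base.
- kettle: Matte grey kettle, about 150 wide and 160 high, in the left bay (+y), loose; origin under its base. Leave alone.
- caddy0: Lowest of three stacked white ceramic caddies, each 88 across and 75 high, right bay (-y), loose; origin under its base. Leave alone.
- caddy1: Middle caddy; same. Leave alone.
- caddy2: Top caddy; same. Leave alone.
- timer: Red plastic egg timer, 62 across, 60 high, loose on the worktop in front of the cabinet's left part; origin under its base. Leave alone.
Things that resemble listed ones, but are neither listed nor needed, are in the scene too. What is shaped like the jar but blue is not meant.

How it is judged (in metres and radians):
On the way, in this order (a step that is already met when the one before it is completed fails the run):
1. the tray is fully home, the clamp not yet biting (value of joint tray below 0.004 m and contact force between knob and cabinet below 1 N), for 0.2 s.
2. with the tray home, the clamp bites with more than 5 N (value of joint tray below 0.004 m and contact force between knob and cabinet above 5 N), for 0.2 s.
At the end, for the whole second after the job is handed in: The tray is home (within 4 mm of its stop) and at rest, the let-go knob holds its clamp on the brake shoe with more than 4 N, and the jar and the cup stand upright (within 0.1 rad) and still on the tray (value of joint tray below 0.004 m and contact force between knob and cabinet above 4 N and velocity of joint tray below 0.01 m/s and angle between each of jar, cup's own z axis and vertical below 0.1 rad and height (world z) of each of jar, cup above 0.12 m and linear speed of each of jar, cup below 0.02 m/s); the robot touches nothing.
It fails at once if the clamp is overtightened: more than 35 N on the brake shoe (about 13 N of push at 85 mm on the lever) (contact force between knob and cabinet above 35 N).
It fails at once if the tray is slammed: it moves in faster than 0.3 m/s (velocity of joint tray below -0.3 m/s).
It fails at once if the jar or the cup topples (tilts more than 0.4 rad) (angle between any of jar, cup's own z axis and vertical above 0.4 rad).
It fails at once if the kettle, a caddy or the timer is moved by more than 20 mm (distance of any of kettle, caddy0, caddy1, caddy2, timer from where it was at the start of the episode above 0.02 m).
It also fails if it takes over 72 s, if anything falls off the work surface, if the arm or the gripper's body presses on something with over 40 N, if the wrist force passes 120 N, or if a joint passes its speed limit or range.

ROBOT

A 6-joint arm with a two-finger parallel gripper is mounted at the origin on the work surface. World frame = base frame: x ahead of the robot, y to its left, z up, the work surface at z = 0. Lengths are in mm, angles in rad, forces in N, time in s.
With the tool pointing down it reaches from about 275 to 1000 mm from the base axis. Payload 8.4 kg.
Tool frame: the origin (TCP) lies midway between the tips of the shut fingers; the grasp point (between the pads) lies 19 mm behind it; z points along the fingers, y is the line along which they close (so a half turn about z gives the same grasp; the last joint's range is limited). The gripper opens to 85 mm and grips with 20 to 120 N. Pads are 22 mm wide; open, the fingers measure 114 mm over their backs; the gripper's body (76 mm by 85 mm) begins 54 mm behind the grasp point. The pads swing forward as they close: fully open they stand 13 mm farther back than shut.
Start: joints at [-1.234, 0.353, 1.633, -0, 1.155, -0.002], TCP at [207.721, -589.474, 231.281] pointing down, gripper open.
Joint ranges: [-2.63, 2.63], [-0.92, 2.1], [0.06, 2.66], [-1.3, 4.44], [0, 2.69], [-3.02, 3.02]. Speed limits (rad/s): [2.22, 2.22, 2.79, 3.14, 3.14, 3.14].

INTERFACE

Orientations are given as [roll, pitch, yaw] about the fixed x, y, z axes, in that order (R = Rz(yaw) Ry(pitch) Rx(roll)).
In Python, from rig import r gives the robot as it stands.
- The arm moves only by the shell command python3 -m inch 'ROWS' [OPENING] [FORCE]. ROWS is JSON, a list that holds one entry, the list of rows, each a list of 6 numbers: the shift along the tool's x, y, z scaled (see below), then the turn, a rotation vector about the tool's x, y, z scaled (see below). In form: [[[tx, ty, tz, wx, wy, wz], ...]]. A call has 1 to 8 rows; each row is the pose to reach, as a shift and turn from the pose commanded when the call began, along the tool's axes at that moment, turning the shorter way round; what a row does not reach only later rows make up. The controller multiplies each number of a shift by 20 cm and each number of a turn by pi rad. A row lasts 1/12 s, in which the tool goes at most 41.7 mm and 7.16 degrees, less where a joint would pass 70% of its speed; a pose out of reach is approached as far as the arm can. A call with a number of a shift or a turn outside -1 to 1 is refused whole. A call with a gripper value outside its range is refused whole. OPENING is the gripper's target within -1 to 1 (fully open at 1, half-way at 0, shut at -1), set as the call begins (- or left out, the last holds). The fingers move at their own pace and stop on an object; FORCE is the grip in N (left out, the last holds). Time passes only in rows, so rows that repeat a pose let the fingers close. It gives the time, the measured TCP pose, the force, the opening and the grip force at its end, in the units of the state.
- r.sense(): the state, without advancing time (a new reading comes with each control period).
- r.grab_frame(name): name is "scene" or "top" or "wrist"; returns the picture (384x512x3 uint8, red, green, blue); there is no depth.
- r.camera_info(name): a dict with "K" (3x3 intrinsics, pixels), "rvec" (rotation vector, rad) and "tvec" (3), from world to camera coordinates, as OpenCV has them; the wrist camera has in their place "mount" (4x4, takes a point from camera to tool coordinates, whose origin is the TCP and whose axes are the flange's). Camera axes: x right, y down, z forward; pixel columns grow to the right and rows downward; lengths in mm; the calibration is good to about 2 mm. A picture is of the moment at which its call begins: read the wrist's pose just before it. camera_info takes no time and is no camera call.
- r.sign_off(): hands the job in; it is judged then, once.
The state is a dict: "clock": time; "qpos": joint angles; "qvel": joint speeds; "joint_efforts": joint torques, N m; "eef_pos": TCP position; "tcp_rot": TCP orientation; "contact_force": force on the tool from outside, world axes, zero at the start; "wrist_torque": the same for the moment, N m; "opening": opening from 0.0 (shut) to 1.0 (fully open); "grasp_force": force on a finger pad.
Only numpy, scipy, OpenCV 4.12 (cv2) and the standard library are available. Lean on these libraries where they do the work, as an engineer would, in place of code of your own. Each camera call takes 0.05 s, during which the arm holds its last target. There are 200 camera calls.

## Working session

There is one attempt and no reset: what is moved stays moved. The work goes in short steps, Python scripts to look and compute and a shell command to move; the robot and the scene stay as the last step left them, time stands still between calls to the robot, and variables do not carry over. Pictures are saved under pics/ and viewed, at most 10 in all, crops included, and the job is handed in when it is done.

```bash
ls; mkdir -p pics; python3 - <<'E'
from rig import r
import cv2
print(r.sense())
for n in("scene","top"):
    print(n,r.camera_info(n)); cv2.imwrite(f"pics/{n}0.png",r.grab_frame(n)[:,:,::-1])
E
```

```text
pics
{'clock': 0.0, 'qpos': array([-1.23443876e+00,  3.53654249e-01,  1.63414530e+00, -6.21729540e-06,
        1.15521396e+00, -2.43387772e-03]), 'qvel': array([ 0.00028813,  0.00040226,  0.00029474,  0.00099229,  0.00154622,
       -0.00097301]), 'joint_efforts': array([ 3.06474489e-03, -6.05255985e+01, -3.42065120e+01,  2.43711747e-04,
        9.58128454e-03,  2.17783338e-05]), 'eef_pos': array([ 207.53429051, -589.02014071,  230.55310213]), 'tcp_rot': array([-3.14017179e+00,  2.22630948e-06,  3.38793956e-01]), 'contact_force': array([ 0.62557283, -0.1452801 ,  0.29614369]), 'wrist_torque': array([0.03912634, 0.01548448, 0.05149893]), 'grasp_force': 0.0, 'opening': 1.0017665677476442}
scene {'K': array([[352.35171228,   0.        , 253.36681516],
       [  0.        , 352.35171228, 193.33966506],
       [  0.        ,   0.        ,   1.        ]]), 'rvec': array([ 2.47648719, -0.77574279,  0.24882853]), 'tvec': array([-472.40831574,  357.88571715,  658.00823687])}
top {'K': array([[465.98322538,   0.        , 257.83593885],
       [  0.        , 465.98322538, 190.33104332],
       [  0.        ,   0.        ,   1.        ]]), 'rvec': array([ 2.19284395, -2.02330021,  0.21369332]), 'tvec': array([ -18.97585705,  631.32612421, 1196.38692607])}
```

View pics/scene0.png

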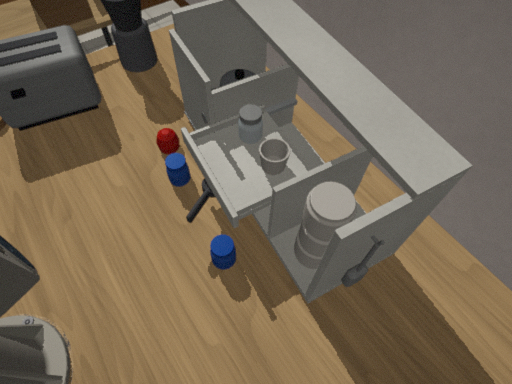

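View pics/top0.png

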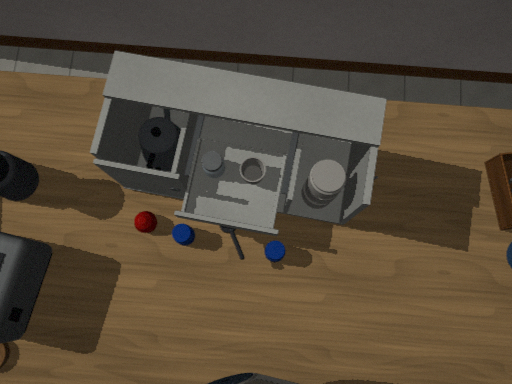

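The top view shows the tray lip from (178,214) to (277,231), the dark lever from (228,226) to (242,258), the grey jar at (212,160) and the cup at (252,170). The red timer is at (146,221). The blue jars at (183,234) and (275,251) are decoys and stay put. I'll enlarge the lip and lever area to confirm.

```bash
cat > h.py <<'E'
import numpy as np, cv2
from rig import r
def cast(n,uv,z):
    c=r.camera_info(n);R=cv2.Rodrigues(c["rvec"])[0];o=-R.T@c["tvec"]
    d=R.T@np.linalg.solve(c["K"],[*uv,1.]);return o+d*(z-o[2])/d[2]
def proj(n,p):
    c=r.camera_info(n);return cv2.projectPoints(np.float64(p).reshape(-1,3),c["rvec"],c["tvec"],c["K"],None)[0].reshape(-1,2)
E
python3 - <<'E'
from h import *
im=cv2.imread("pics/top0.png")
cv2.imwrite("pics/topc.png",cv2.resize(im[190:270,135:295],None,fx=5,fy=5,interpolation=cv2.INTER_CUBIC))
im=cv2.imread("pics/scene0.png")
cv2.imwrite("pics/scenec.png",cv2.resize(im[110:230,140:300],None,fx=5,fy=5,interpolation=cv2.INTER_CUBIC))
E
```

```text
(no output)
```

View pics/topc.png

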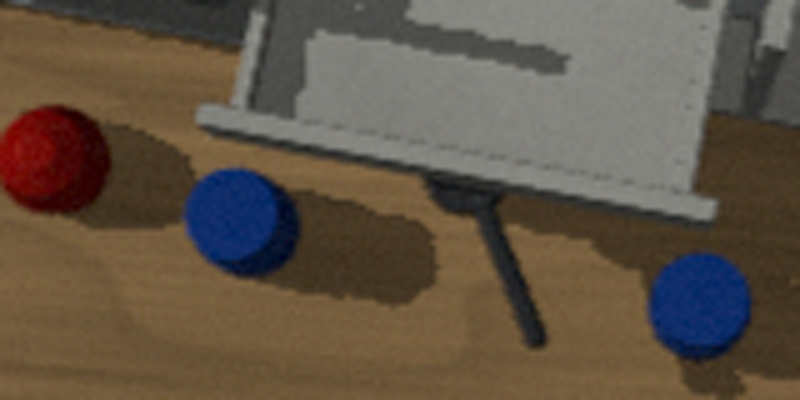

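View pics/scenec.png

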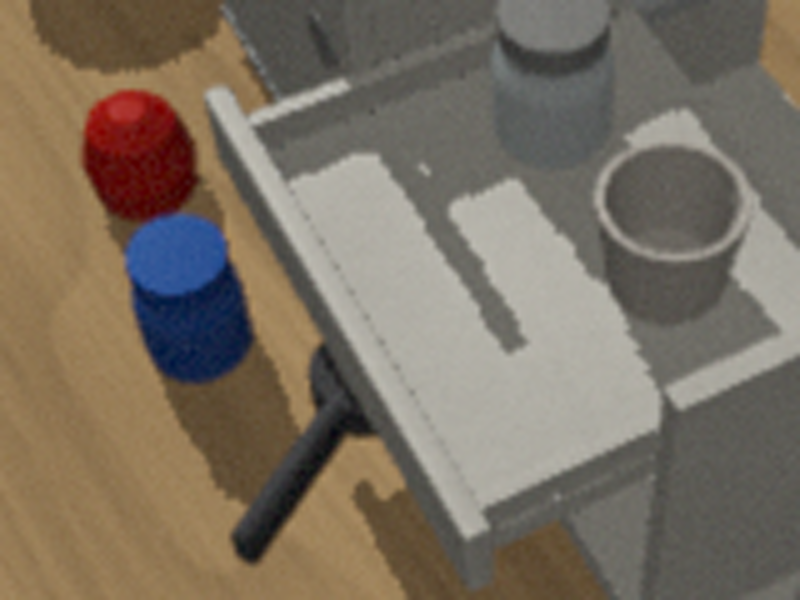

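The crops confirm it. In full-frame pixels, the lip's front top edge runs from about (174.6,214.4) to (277.4,233.8) and the lever end is at about (242,258.5). The only dark lever is under the tray. The blue jars at about (183,234) and (275,251) stay out of the way, and the jar and cup are upright.

```bash
python3 - <<'E'
from h import *
a=cast("top",(174.6,214.4),160);b=cast("top",(277.4,233.6),160)
print(a,b,np.linalg.norm(a-b))
# same in scene
c=cast("scene",(140+208/5,110+97/5),160);d=cast("scene",(140+470/5,110+535/5),160);print(c,d,np.linalg.norm(c-d))
m=(a+b)/2;y=(a-b)/np.linalg.norm(a-b);x=np.array([y[1],-y[0],0]);psi=np.arctan2(x[1],x[0]);print("mid",m,"psi",psi)
ax=m+12*x;e=cast("top",(242,258.8),101);e2=cast("scene",(140+240/5,110+545/5),101);print("axis",ax,"end",e,e2)
for q in(e,e2):
    v=q-ax;print(np.hypot(*v[:2]),np.arctan2(-(v@y),-(v@x)))
for n,z,uv in(("bluL",75,(182,232.5)),("bluR",75,(275,250)),("timer",50,(145.5,222)),):print(n,cast("top",uv,z))
# cabinet front top/left ref: front-edges of dividers z=?
for p in((96,154),(118,52),(385,97),(381,142)):print(p,cast("top",p,336))
print(r.camera_info("wrist")["mount"] if 1 else 0)
E
```

```text
[533.78164062 230.81128078 160.        ] [506.72849067 -26.07261382 160.        ] 258.3044874314484
[537.37698873 229.42703831 160.        ] [511.0783289  -24.87435812 160.        ] 255.65762209691667
mid [520.25506564 102.36933348 160.        ] psi -0.104925989330552
axis [532.18906944 101.11253069 160.        ] end [442.16627362  57.28338064 101.        ] [445.3945596   53.63349935 101.        ]
100.12541216915045 0.558012300524299
98.93202391762564 0.6054846086219693
bluL [499.49165057 221.86115321  75.        ]
bluR [473.37128437 -25.90752509  75.        ]
timer [522.46685845 327.58657372  50.        ]
(96, 154) [625.5653622  381.00495159 336.        ]
(118, 52) [866.3355742  367.73762951 336.        ]
(385, 97) [ 806.89306452 -235.32562112  336.        ]
(381, 142) [ 702.12955981 -229.17845229  336.        ]
[[-8.67444014e-04 -9.60173600e-01 -2.79402766e-01  7.15241442e+01]
 [ 9.99999407e-01 -6.48748044e-04 -8.75198046e-04  9.51617712e-02]
 [ 6.59080060e-04 -2.79403360e-01  9.60173593e-01 -1.42787687e+02]
 [ 0.00000000e+00  0.00000000e+00  0.00000000e+00  1.00000000e+00]]
```

```bash
cat >> h.py <<'E'
from scipy.spatial.transform import Rotation as Ro
PSI=-0.105; MID=np.array([521.5,102.4])
def cab(p): # tray-start frame: x inward from lip front, y left
    d=np.array(p)[:2]-MID;c,s=np.cos(PSI),np.sin(PSI);return np.round([d[0]*c+d[1]*s,-d[0]*s+d[1]*c],1)
def go(cx,cy,z,yaw=np.pi+PSI):
    s=r.sense();R=Ro.from_euler("xyz",s["tcp_rot"]);c,q=np.cos(PSI),np.sin(PSI)
    g=np.array([MID[0]+cx*c-cy*q,MID[1]+cx*q+cy*c,z])
    print("row",np.round(R.inv().apply(g-s["eef_pos"])/200,3),np.round((R.inv()*Ro.from_euler("xyz",[np.pi,0,yaw])).as_rotvec()/np.pi,3))
def st():
    s=r.sense();print(s["clock"],"cab",cab(s["eef_pos"]),"z",s["eef_pos"][2].round(1),"rot",s["tcp_rot"].round(3),"F",s["contact_force"].round(1),"q",s["qpos"].round(2),"op",round(s["opening"],2))
E
python3 - <<'E'
from h import *
go(-60,0,230)
for n,uv,z in(("jar",(212,157),206),("cup",(252,166),186)):print(n,cab(cast("top",uv,z)))
for n,p in(("bl",(499.5,222)),("br",(473,-26)),("end",(443.5,55.5))):print(n,cab(p))
E
python3 -m inch '[[[0.6,-0.7,0,0,0,-0.29],[0.6,-0.7,0,0,0,-0.29],[0.6,-0.7,0,0,0,-0.29],[0.6,-0.7,0,0,0,-0.29],[0.6,-0.7,0,0,0,-0.29],[0.6,-0.7,0,0,0,-0.29],[0.6,-0.7,0,0,0,-0.29],[0.6,-0.7,0,0,0,-0.29]]]' -1 20
python3 -c "
from h import *
st();go(-60,0,230)"
```

```text
row [ 2.358 -2.868  0.007] [-0.    -0.001 -0.859]
jar [148.   61.2]
cup [148.9 -37.6]
bl [-34.4 116.6]
br [ -34.8 -132.8]
end [-72.7 -54.8]
clock: 0.77
eef_pos: [274.6, -416.9, 231.2]
tcp_rot: [-3.141, -0.0, 1.258]
contact_force: [0.1, 0.4, 0.2]
opening: 0.004
grasp_force: 0.0
0.7667 cab [-191.1 -542.3] z 231.2 rot [-3.141 -0.     1.258] F [0.1 0.4 0.2] q [-0.99  0.16  1.9  -0.    1.09 -0.68] op 0.0
row [2.788 0.083 0.006] [-0.    -0.    -0.566]
```

```bash

python3 -m inch '[[[0.95,0.03,0,0,0,-0.28],[0.95,0.03,0,0,0,-0.28],[0.95,0.03,0,0,0,-0.28],[0.95,0.03,0,0,0,-0.28],[0.95,0.03,0,0,0,-0.28],[0.95,0.03,0,0,0,-0.28],[0.95,0.03,0,0,0,-0.28],[0.95,0.03,0,0,0,-0.28]]]' >/dev/null
python3 -c "
from h import *
st();go(-60,0,230)"
```

```text
1.4333 cab [-144.7 -358. ] z 231.2 rot [-3.142 -0.     2.137] F [-0.1 -0.9  0.2] q [-0.62  0.02  2.05 -0.    1.07 -1.18] op -0.0
row [1.139 1.445 0.006] [-0.    -0.    -0.286]
```

```bash

python3 -m inch '[[[0.57,0.72,0,0,0,-0.286],[0.57,0.72,0,0,0,-0.286],[0.57,0.72,0,0,0,-0.286],[0.57,0.72,0,0,0,-0.286],[0.57,0.72,0,0,0,-0.286],[0.57,0.72,0,0,0,-0.286],[0.57,0.72,0,0,0,-0.286],[0.57,0.72,0,0,0,-0.286]]]' >/dev/null
python3 -c "
from h import *
st();go(-60,0,230)"
```

```text
2.1 cab [-101.6 -179.9] z 231.1 rot [-3.142e+00 -1.000e-03  3.031e+00] F [-0.2  0.9  0.2] q [-0.17  0.    2.07 -0.    1.07 -1.63] op -0.0
row [-0.203  0.901  0.005] [-0.    -0.    -0.002]
```

```bash

python3 -m inch '[[[-0.2,0.9,0,0,0,0],[-0.2,0.9,0,0,0,0],[-0.2,0.9,0,0,0,0],[-0.2,0.9,0,0,0,0],[-0.2,0.9,0,0,0,0],[-0.2,0.9,0,0,0,0],[-0.2,0.9,0,0,0,0]]]' >/dev/null
python3 -c "
from h import *
st();go(-45,0,124)
cv2.imwrite('pics/w1.png',r.grab_frame('wrist')[:,:,::-1])"
```

```text
2.6833 cab [-60.   -0.3] z 230.9 rot [-3.141e+00 -1.000e-03  3.025e+00] F [-0.  -0.6 -0.4] q [ 0.23  0.12  1.94 -0.    1.08 -1.23] op 0.0
row [-0.075  0.003  0.534] [-0.    -0.    -0.004]
```

View pics/w1.png

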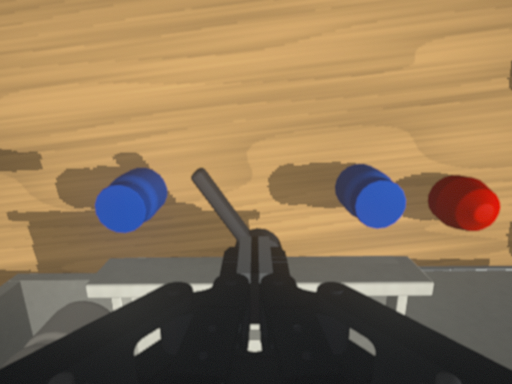

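The wrist view shows the lip from (90,285) to (432,285), square to the tool and centred on the shut fingers at (255,250). The lever end is at (200,175), and the blue decoys at (130,200) and (372,198) are clear. Next I lower in front of the lip.

```bash

python3 -m inch '[[[0,0,0.2,0,0,0],[0,0,0.4,0,0,0],[0,0,0.53,0,0,0],[-0.02,0,0.53,0,0,0],[-0.05,0,0.53,0,0,0],[-0.07,0,0.53,0,0,0],[-0.07,0,0.53,0,0,0]]]' >/dev/null
python3 -m inch '[[[-0.02,0,0,0,0,0],[-0.04,0,0,0,0,0],[-0.06,0,0,0,0,0],[-0.08,0,0,0,0,0],[-0.1,0,0,0,0,0],[-0.12,0,0,0,0,0],[-0.14,0,0,0,0,0],[-0.16,0,0,0,0,0]]]' 
python3 -c "
from h import *
st()"
```

```text
clock: 3.98
eef_pos: [507.9, 102.9, 125.2]
tcp_rot: [-3.142, -0.0, 3.028]
contact_force: [-0.4, 0.2, -0.0]
opening: -0.0
grasp_force: 0.0
3.9833 cab [-13.6  -0.9] z 125.2 rot [-3.142 -0.     3.028] F [-0.4  0.2 -0. ] q [ 0.2   0.32  1.95 -0.    0.87 -1.26] op -0.0
```

```bash

python3 -m inch '[[[-0.01,0,0,0,0,0],[-0.02,0,0,0,0,0],[-0.03,0,0,0,0,0],[-0.045,0,0,0,0,0],[-0.06,0,0,0,0,0],[-0.08,0,0,0,0,0],[-0.1,0,0,0,0,0],[-0.12,0,0,0,0,0]]]' 
python3 -c "
from h import *
st()"
```

```text
clock: 4.65
eef_pos: [529.1, 100.5, 124.9]
tcp_rot: [-3.141, -0.005, 3.028]
contact_force: [-9.5, 4.1, 6.2]
opening: -0.0
grasp_force: 4.7
4.65 cab [ 7.8 -1.1] z 124.9 rot [-3.141 -0.005  3.028] F [-9.5  4.1  6.2] q [ 0.18  0.35  1.91  0.    0.89 -1.27] op -0.0
```

```bash

python3 -m inch '[[[-0.02,0,0,0,0,0],[-0.04,0,0,0,0,0],[-0.06,0,0,0,0,0],[-0.08,0,0,0,0,0],[-0.1,0,0,0,0,0],[-0.12,0,0,0,0,0],[-0.135,0,0,0,0,0],[-0.15,0,0,0,0,0]]]' >/dev/null
python3 -c "
from h import *
st()"
python3 -m inch '[[[-0.01,0,0,0,0,0],[-0.02,0,0,0,0,0],[-0.03,0,0,0,0,0],[-0.04,0,0,0,0,0]]]' >/dev/null
python3 -c "
from h import *
st()"
```

```text
5.3167 cab [37.9 -1.2] z 124.9 rot [-3.141 -0.005  3.028] F [-8.6  3.   5.5] q [ 0.17  0.39  1.85  0.    0.91 -1.29] op 0.0
5.65 cab [45.8 -1.2] z 124.9 rot [-3.142 -0.005  3.028] F [-8.1  3.5  5.8] q [ 0.17  0.4   1.83  0.    0.92 -1.29] op 0.0
```

```bash

for i in 1 2 3; do
python3 -m inch '[[[-0.01,0,0,0,0,0],[-0.02,0,0,0,0,0],[-0.03,0,0,0,0,0],[-0.04,0,0,0,0,0]]]' >/dev/null
python3 -c "
from h import *
st()"; done
```

```text
5.9833 cab [53.8 -1.3] z 124.9 rot [-3.142 -0.005  3.028] F [-9.2  4.8  7.1] q [ 0.16  0.41  1.81  0.    0.92 -1.3 ] op -0.0
6.3167 cab [61.8 -1.3] z 124.9 rot [ 3.142 -0.005  3.028] F [-9.4  4.2  5.5] q [ 0.16  0.42  1.8   0.    0.93 -1.3 ] op -0.0
6.65 cab [63.5 -1.4] z 124.8 rot [-3.141 -0.018  3.027] F [-41.4  10.6  34.6] q [ 0.16  0.43  1.78  0.    0.95 -1.3 ] op -0.0
```

Force jumped to 41 N at the stop with about 74 mm of travel, so the tray is home. I'll back off, then check with the wrist camera.

```bash

python3 -m inch '[[[0.02,0,0,0,0,0],[0.04,0,0,0,0,0],[0.08,0,0,0,0,0],[0.15,0,0,0,0,0],[0.25,0,0,0,0,0],[0.28,0,0,0,0,0],[0.28,0,-0.2,0,0,0],[0.28,0,-0.4,0,0,0]]]' >/dev/null
python3 -c "
from h import *
st();go(15,-80,204);go(15,-80,84)
cv2.imwrite('pics/w2.png',r.grab_frame('wrist')[:,:,::-1]);cv2.imwrite('pics/top2.png',r.grab_frame('top')[:,:,::-1])"
```

```text
7.3167 cab [14.1 -1.7] z 204.3 rot [-3.14  -0.005  3.028] F [1.8 0.3 0.4] q [ 0.18  0.26  1.83 -0.    1.06 -1.28] op -0.0
row [-0.008 -0.391  0.002] [-0.001 -0.002 -0.003]
row [-0.011 -0.39   0.602] [-0.001 -0.002 -0.003]
```

View pics/w2.png

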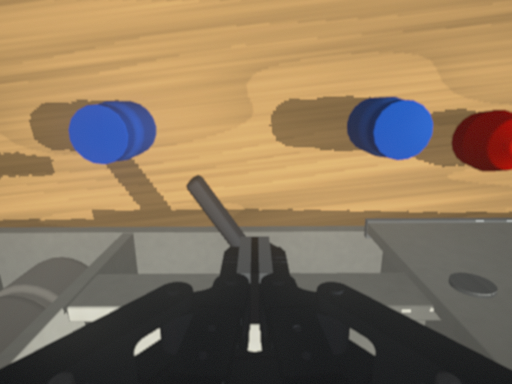

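The wrist view shows the tray in the bay, with its lip edge at about (70–430, 308). The lever end is at about (196,184) and still off to the robot's right. I'll compute its position.

```bash
cat >> h.py <<'E'
def castw(uv,z):
    s=r.sense();i=r.camera_info("wrist");M=np.array(i["mount"]);R=Ro.from_euler("xyz",s["tcp_rot"]).as_matrix()
    o=R@M[:3,3]+s["eef_pos"];d=R@M[:3,:3]@np.linalg.solve(i["K"],[*uv,1.]);return o+d*(z-o[2])/d[2]
E
python3 - <<'E'
from h import *
print("end",cab(castw((197,184),101)),"lip front top L,R",cab(castw((70,306),160)),cab(castw((434,306),160)),"bottom edge",cab(castw((110,275),115)))
print("expected top px of lip mid/ends if travel 74:",end="")
c,s=np.cos(PSI),np.sin(PSI)
for y in(131,-131):
    p=[MID[0]+74*c-y*s,MID[1]+74*s+y*c,160];print(proj("top",p),end=" ")
im=cv2.imread("pics/top2.png");cv2.imwrite("pics/top2c.png",cv2.resize(im[130:270,135:295],None,fx=4,fy=4,interpolation=cv2.INTER_CUBIC))
E
```

```text
end [ 14.6 -45.7] lip front top L,R [  85.6 -128.4] [ 88.7 124.9] bottom edge [  88.1 -120. ]
expected top px of lip mid/ends if travel 74:[[180.42968558 185.06631469]] [[283.3771848  204.06027447]]
```

View pics/top2c.png

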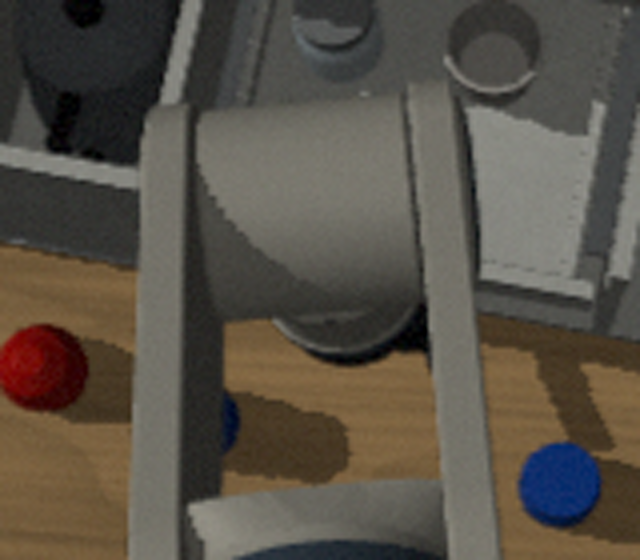

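The lip's right end is at full-frame pixel (283,203.8), which matches 74 mm of travel, so the tray is flush with the cabinet front and home. The jar and cup are upright. Next I move to the right of the lever and go down.

```bash

python3 -m inch '[[[0,-0.2,0,0,0,0],[0,-0.39,0,0,0,0],[0,-0.39,0,0,0,0],[0,-0.39,0.2,0,0,0],[0,-0.39,0.4,0,0,0],[0,-0.39,0.5,0,0,0],[0,-0.39,0.6,0,0,0],[0,-0.39,0.6,0,0,0]]]' >/dev/null
python3 -c "
from h import *
st()"
python3 -m inch '[[[0,0.02,0,0,0,0],[0,0.04,0,0,0,0],[0,0.06,0,0,0,0],[0,0.06,0,0,0,0]]]' >/dev/null
python3 -c "
from h import *
st()"
```

```text
8.0833 cab [ 13.1 -79.6] z 81.7 rot [-3.141 -0.006  3.028] F [-1.4  0.2 -0.2] q [ 0.04  0.4   1.96 -0.    0.79 -1.42] op 0.0
8.4167 cab [ 16.5 -66.5] z 86.6 rot [3.141e+00 2.000e-03 3.029e+00] F [-1.1 -1.9 -0.6] q [ 0.06  0.4   1.95 -0.    0.79 -1.4 ] op 0.0
```

```bash

python3 -m inch '[[[0.01,0.02,0,0,0,0],[0.015,0.04,0,0,0,0],[0.02,0.06,0,0,0,0],[0.03,0.08,0,0,0,0],[0.04,0.1,0,0,0,0],[0.045,0.12,0,0,0,0],[0.05,0.14,0,0,0,0],[0.05,0.14,0,0,0,0]]]' >/dev/null
python3 -c "
from h import *
st();s=r.sense();print(s['wrist_torque'])"
```

```text
9.0833 cab [  5.3 -38.3] z 85.2 rot [ 3.141 -0.     3.028] F [-0.2 -1.4  0.6] q [ 0.12  0.39  1.96  0.    0.79 -1.34] op 0.0
[-0.0982001   0.07911168 -0.00158702]
```

```bash

for i in 1 2 3; do
python3 -m inch '[[[0,0.01,0,0,0,0],[0,0.02,0,0,0,0]]]' >/dev/null
python3 -c "
from h import *
st()"; done
python3 -c "
from h import *
cv2.imwrite('pics/w3.png',r.grab_frame('wrist')[:,:,::-1])"
```

```text
9.25 cab [  5.3 -35.1] z 85.1 rot [-3.141e+00 -1.000e-03  3.028e+00] F [-2.8 -2.9  0.1] q [ 0.12  0.4   1.96 -0.    0.79 -1.33] op -0.0
9.4167 cab [  5.5 -31.1] z 85.0 rot [-3.141e+00 -1.000e-03  3.028e+00] F [-1.6 -2.9  0.3] q [ 0.13  0.4   1.96 -0.    0.79 -1.33] op 0.0
9.5833 cab [  5.6 -27. ] z 85.1 rot [-3.141e+00 -1.000e-03  3.028e+00] F [-1.8 -2.9 -0.1] q [ 0.14  0.4   1.95  0.    0.79 -1.32] op -0.0
```

View pics/w3.png

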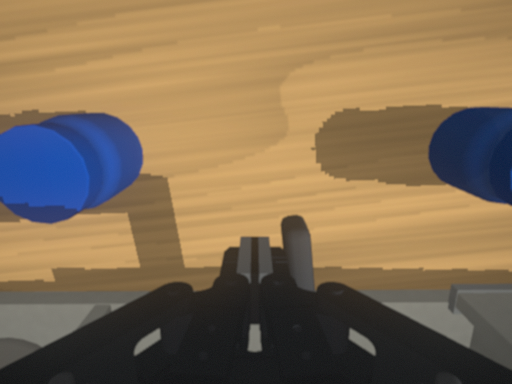

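The wrist view shows the fingers pushing on the lever, whose tip is at (293,222). It is nearly straight out and still loose at about 3 N. I'll keep stepping.

```bash

for i in 1 2 3 4; do
python3 -m inch '[[[0.002,0.01,0,0,0,0],[0.003,0.02,0,0,0,0]]]' >/dev/null
python3 -c "
from h import *
st()"; done
```

```text
9.8 cab [  5.1 -23. ] z 85.2 rot [-3.142 -0.     3.028] F [-2.4 -2.  -1.8] q [ 0.15  0.4   1.95 -0.    0.79 -1.31] op 0.0
9.9667 cab [  4.6 -18.9] z 85.2 rot [-3.142 -0.     3.028] F [-2.6 -2.7 -1.5] q [ 0.15  0.4   1.95  0.    0.79 -1.3 ] op -0.01
10.1333 cab [  4.3 -14.8] z 85.3 rot [3.141 0.    3.028] F [-0.3 -2.2 -2.2] q [ 0.16  0.4   1.95 -0.    0.79 -1.3 ] op 0.0
10.3 cab [  4.1 -10.8] z 85.4 rot [3.141e+00 1.000e-03 3.028e+00] F [ 0.7 -3.5 -1.2] q [ 0.17  0.4   1.95 -0.    0.79 -1.29] op -0.0
```

```bash

for i in 1 2 3 4; do
python3 -m inch '[[[0,0.01,0,0,0,0],[0,0.02,0,0,0,0]]]' >/dev/null
python3 -c "
from h import *
st()"; done
```

```text
10.4667 cab [ 4.1 -6.8] z 85.5 rot [3.141e+00 1.000e-03 3.028e+00] F [ 0.5 -3.3 -1.1] q [ 0.18  0.4   1.95 -0.    0.79 -1.28] op -0.0
10.6333 cab [ 4.1 -2.8] z 85.5 rot [3.141e+00 1.000e-03 3.028e+00] F [ 1.1 -4.2 -0.3] q [ 0.18  0.4   1.94 -0.    0.79 -1.27] op 0.0
10.8 cab [3.9 1.2] z 85.4 rot [3.141e+00 1.000e-03 3.028e+00] F [ 0.6 -4.2 -0.2] q [ 0.19  0.4   1.94 -0.    0.79 -1.27] op -0.0
10.9667 cab [3.8 5.1] z 85.4 rot [3.142 0.    3.028] F [ 2.3 -3.  -0. ] q [ 0.2   0.41  1.94 -0.    0.8  -1.26] op -0.0
```

```bash

for i in 1 2 3 4; do
python3 -m inch '[[[-0.004,0.01,0,0,0,0],[-0.006,0.02,0,0,0,0]]]' >/dev/null
python3 -c "
from h import *
st()"; done
```

```text
11.1333 cab [4.7 9.1] z 85.3 rot [-3.142e+00 -1.000e-03  3.028e+00] F [ 0.7 -2.7  0.8] q [ 0.2   0.41  1.94  0.    0.8  -1.25] op 0.0
11.3 cab [ 5.9 12.9] z 85.2 rot [-3.141e+00 -1.000e-03  3.028e+00] F [ 0.2 -5.9  0.9] q [ 0.21  0.41  1.93 -0.    0.8  -1.25] op -0.0
11.4667 cab [ 7.  16.4] z 85.1 rot [-3.140e+00 -1.000e-03  3.028e+00] F [-0.1 -9.1  1.6] q [ 0.22  0.42  1.92 -0.    0.8  -1.24] op -0.0
11.6333 cab [ 8.2 19.8] z 85.1 rot [-3.139e+00 -1.000e-03  3.029e+00] F [ -0.3 -12.8   3.2] q [ 0.22  0.42  1.92 -0.    0.81 -1.23] op -0.0
```

```bash

python3 -m inch '[[[0,-0.001,0,0,0,0],[0,-0.001,0,0,0,0],[0,-0.001,0,0,0,0]]]' >/dev/null
python3 -c "
from h import *
st()
cv2.imwrite('pics/w4.png',r.grab_frame('wrist')[:,:,::-1])"
```

```text
11.8833 cab [ 8.3 19.8] z 85.2 rot [-3.140e+00 -1.000e-03  3.028e+00] F [-1.2 -8.9  3.4] q [ 0.22  0.42  1.92 -0.    0.8  -1.23] op -0.0
```

View pics/w4.png

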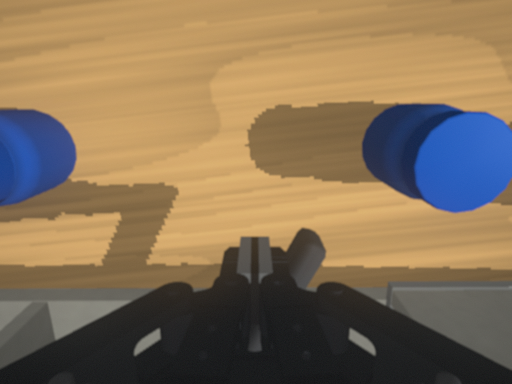

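The wrist view shows the lever, tip at (310,240), held by the fingers past straight out. The push rose from about 3 N to roughly 8–10 N at 85 mm, which is a firm bite. Time to release gently and lift away.

```bash

python3 -m inch '[[[0,-0.01,0,0,0,0],[0,-0.03,0,0,0,0],[0,-0.06,0,0,0,0],[0.05,-0.12,0,0,0,0],[0.1,-0.2,0,0,0,0],[0.1,-0.2,-0.2,0,0,0],[0.1,-0.2,-0.4,0,0,0],[0.1,-0.2,-0.6,0,0,0]]]' >/dev/null
python3 -m inch '[[[0.2,0,0,0,0,0],[0.4,0,0,0,0,0],[0.6,0,0,0,0,0],[0.7,0,0,0,0,0],[0.7,0,0,0,0,0],[0.7,0,0,0,0,0],[0.7,0,0,0,0,0]]]' >/dev/null
python3 -c "
from h import *
st()
im=np.hstack([cv2.resize(r.grab_frame('scene')[60:260,100:340,::-1],None,fx=1.6,fy=1.6),cv2.resize(r.grab_frame('top')[130:280,120:300,::-1],(384,320))])
cv2.imwrite('pics/fin.png',im)"
```

```text
13.1833 cab [-150.6  -17.5] z 205.8 rot [3.141e+00 2.000e-03 3.028e+00] F [ 0.1  0.2 -0.3] q [ 0.26 -0.01  2.14  0.    1.   -1.2 ] op -0.0
```

View pics/fin.png

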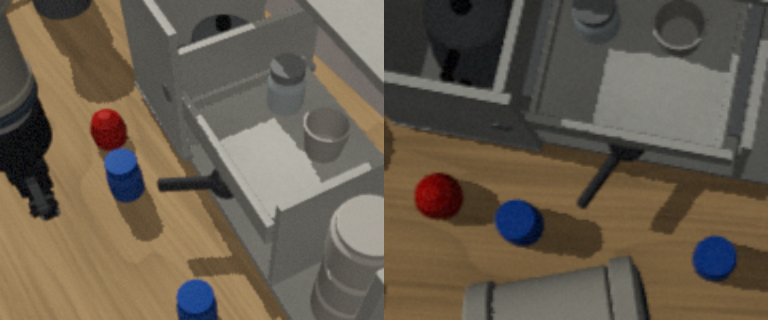

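The final views show the tray home, the jar and cup upright, the lever at (583,203) in the right half past straight, and the arm clear. A quick check of the lip position and lever angle before handing in.

```bash
python3 -c "
from h import *
e=cab(cast('top',(120+199*180/384,130+203*150/320),101));print(e,np.arctan2(-e[1],86-e[0]))
print(cab(cast('top',(120+(732-384)*180/384,130+155*150/320),160)))"
```

```text
[-3.1 36.4] -0.38783790694979176
[  77.4 -129.8]
```

The lever angle (−0.39) may have eased back more than expected, so I'll feel for it gently again.

```bash

python3 -m inch '[[[-0.2,0,0,0,0,0],[-0.4,0,0,0,0,0],[-0.6,0,0,0,0,0],[-0.75,0,0,0,0,0],[-0.79,0,0,0,0,0],[-0.79,0,0,0,0,0],[-0.79,0,0,0,0,0]]]' >/dev/null
python3 -m inch '[[[0,0,0.2,0,0,0],[0,0,0.4,0,0,0],[0,0,0.55,0,0,0],[0,0,0.6,0,0,0],[0,0,0.6,0,0,0],[0,0.06,0.6,0,0,0],[0,0.1,0.6,0,0,0],[0,0.1,0.6,0,0,0]]]' >/dev/null
python3 -c "
from h import *
st()"
for i in 1 2 3 4; do
python3 -m inch '[[[0,0.01,0,0,0,0],[0,0.02,0,0,0,0],[0,0.02,0,0,0,0]]]' >/dev/null
python3 -c "
from h import *
st()"; done
```

```text
14.5333 cab [8.  2.9] z 87.4 rot [3.14  0.004 3.029] F [-0.6  0.8 -0.2] q [ 0.19  0.41  1.93  0.    0.8  -1.27] op 0.0
14.7833 cab [6.8 5.1] z 86.0 rot [3.141e+00 1.000e-03 3.028e+00] F [-0.   0.3  0.6] q [ 0.2   0.41  1.93  0.    0.8  -1.26] op 0.0
15.0333 cab [6.6 8.9] z 85.3 rot [3.142 0.    3.028] F [-0.1  0.  -0.5] q [ 0.2   0.41  1.93  0.    0.8  -1.25] op -0.0
15.2833 cab [ 6.6 13. ] z 85.2 rot [ 3.142 -0.     3.028] F [-0.3 -0.5 -0.8] q [ 0.21  0.41  1.93  0.    0.8  -1.25] op -0.0
15.5333 cab [ 6.5 16.3] z 85.2 rot [-3.14  -0.     3.029] F [ 0.4 -4.6 -0.4] q [ 0.22  0.41  1.93 -0.    0.8  -1.24] op 0.0
```

Contact came at y≈14.5, where the bite began at y≈9.5, so the clamp still holds well after easing back. I'll release and hand in.

```bash

python3 -m inch '[[[0,-0.01,0,0,0,0],[0,-0.03,0,0,0,0],[0,-0.06,0,0,0,0],[0.05,-0.12,0,0,0,0],[0.1,-0.2,0,0,0,0],[0.1,-0.2,-0.2,0,0,0],[0.1,-0.2,-0.4,0,0,0],[0.1,-0.2,-0.6,0,0,0]]]' >/dev/null
python3 -m inch '[[[0.2,0,0,0,0,0],[0.4,0,0,0,0,0],[0.5,0,0,0,0,0],[0.5,0,0,0,0,0],[0.5,0,0,0,0,0],[0.5,0,0,0,0,0]]]' >/dev/null
python3 -c "
from h import *
st();print(r.sign_off())"
```

```text
16.7 cab [-112.8  -22.2] z 205.7 rot [3.141e+00 2.000e-03 3.028e+00] F [ 1.2 -0.8  0.7] q [ 0.22  0.05  2.08 -0.    1.01 -1.24] op 0.0
the job is handed in; nothing more can be done
None
```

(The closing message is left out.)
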